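# Cap the double-lidded tea caddy, then show its inner seal

## Task

The tea caddy's two lids wait stacked on the wooden ring: carry both together, as one stack, by the wide metal band of the inner lid, lower them gently into the caddy's mouth until the inner lid is fully seated, and let go. Then lift off the outer lid alone so that the inner lid stays seated and undisturbed, and finish while holding the outer lid level, about 10 cm straight above the caddy, for the customer to see the seal. Leave the caddy where it stands and do not disturb the other goods.

Things in the scene. Friction and masses are not known exactly. Their poses are not given: they have to be found in the camera images.
- caddy_mouth (a point): Green round tea caddy with a white belt and a brass foot, standing loose on the table: 60 mm across, 70 mm high, 0.5 kg or so, open mouth 52 mm across (wall 4 mm), hollow 62 mm deep. This point is the centre of its mouth, level with the rim, 70 mm above its underside; z points up.
- lid_rest: Pale wooden ring, fixed to the table, 59 mm across, 24 mm high, on which the lid stack stands at the start with the cork plug in its 51 mm hole. Origin at the centre of its underside.
- inner_lid_band (a point): Inner lid, round, about 0.14 kg: cork plug below (47 mm across, 12 mm long, tapered foot), then a plain metal band (64 mm across, 18 mm high) to grip round, then a low brass neck (46 mm across, 7 mm high). This point is the band's centre, 9 mm above its underside, 21 mm above the plug's foot. At the start the band rests on the wooden ring. z points up.
- inner_lid_seat (a point): Centre of the underside of the inner lid's metal band, where the plug begins. When the lid is fully seated the band rests on the caddy's rim and this point lies at the caddy's mouth point (the plug has 2.5 mm play all round).
- inner_lid: The inner lid again: origin at the centre of the plug's foot, 12 mm below the band; z up. Same object as inner_lid_band.
- outer_lid_knob (a point): Centre of the dark wooden knob, 20 mm across and 20 mm high on a 14 mm stem, on top of the green outer lid (about 0.06 kg, round). The knob's top is 10 mm above this point; the cap's flat top, which fingertips must stay above, is 14 mm below it. With the lids stacked it lies 35 mm above the centre of the inner lid's band. z points up.
- outer_lid_rim (a point): Centre of the outer lid's lower edge, 26 mm below the knob's centre. The lid is a cap 56 mm across, 12 mm high without its knob; its skirt slips loosely (2 mm play all round) 7 mm deep over the inner lid's neck and rests on top of the metal band, not fastened. Stacked, this point lies 9 mm above the band's centre.
- caddy: The tea caddy again: origin at the centre of its underside.
- outer_lid: The outer lid again: origin at the centre of its lower edge.
- tin_fig: Bystander: red and grey candle tin, 64 mm across, 45 mm high. Origin at the centre of its underside.
- tin_salt: Bystander: blue and grey candle tin, 64 mm across, 45 mm high. Origin at the centre of its underside.
- soap_1: Bystander: wrapped soap bar, 52 x 78 x 26 mm. Origin at the centre of its underside.
- glass_candle: Bystander: painted white glass candle, 66 mm across, 101 mm high. Origin at the centre of its underside.
Mind the look-alikes: they are no part of the job. What is shaped like the inner_lid but orange or purple is not meant.

How it is judged:
By the outcome, as a careful person would: the job done as asked, in the order asked, and still so for the second after the job is handed in, while the arm keeps its last pose, push and grip.
It also fails if it takes over 48 s, if anything falls off the work surface, if the arm or the gripper's body presses on something with over 40 N, if the wrist force passes 120 N, or if a joint passes its speed limit or range.

## Robot

A 7-joint arm with a two-finger parallel gripper is mounted at the origin on a cart in front of the work surface, level with it; the furniture and walls round the work are solid. World frame = base frame: x ahead of the robot, y to its left, z up, the work surface at z = 0. Lengths are in m, angles in rad, forces in N, time in s.
With the tool pointing down it reaches from about 0.4 to 0.85 m from the base axis. Payload 4.5 kg.
Tool frame: the origin (TCP) lies on the centre line of the jaws, within the pads' length; the fingertips stand 19 mm ahead of it and the grasp point (between the pads) is the TCP (ctrl.tips_ahead is the distance from the TCP to the fingertips, in m); z points along the fingers, y is the direction in which the jaws open and shut (so a half turn about z gives the same grasp; the last joint's range is limited). The gripper opens to 88 mm and grips with 3 to 60 N. Pads are 18 mm wide; open, the fingers measure 123 mm over their backs; the gripper's body (75 mm by 187 mm) begins 45 mm behind the grasp point.
Start: joints at [1.31, 0.689, -0.195, 1.565, 0.157, 0.902, -0.215], TCP at [0.182, -0.598, 0.258] pointing down, gripper open.
Joint ranges: [-3.01, 3.01], [-0.46, 2.08], [-1.47, 1.51], [0.13, 2.56], [-1, 4.14], [0.04, 2.09], [-2.66, 2.66]. Speed limits (rad/s): [2.57, 2.57, 3.14, 3.14, 3.14, 3.14, 3.14].

## Interface

Orientations are given as a 3x3 rotation matrix whose columns are the frame's x, y, z axes.
In Python, from plant import ctrl gives the robot as it stands.
- The arm moves only by the shell command python3 -m jog 'ROWS' [FORCE]. ROWS is JSON, a list of rows, each a list of 5 numbers: the closure, from 0 (fully open) to 1 (shut), then the shift along the tool's x, y, z in units of 2.5 cm (1.0 is 2.5 cm), then the turn about the tool's z in units of 6 degrees (1.0 is 6 degrees). A call has 1 to 20 rows; each row shifts and turns the commanded pose from where the row before left it, along the tool's axes as they then stand; what a row does not reach is not made up. A row lasts 1/8 s, in which the tool goes at most 62.5 mm and 10.7 degrees, less where a joint would pass 70% of its speed; a pose out of reach is approached as far as the arm can. A call with a number of a shift or a turn outside -1 to 1 is refused whole. A call with a gripper value outside its range is refused whole. The fingers move at their own pace and stop on an object; FORCE is the grip in N (left out, the last holds). Time passes only in rows, so rows that do not move let the fingers close. It gives the time, the measured TCP pose, the force and the opening at its end, in the units of the state.
- ctrl.read_state(): the state, without advancing time (a new reading comes with each control period).
- ctrl.grab_frame(name): name is "side" or "top" or "wrist"; returns a dict with "frame" (480x640x3 uint8, red, green, blue), "mtx" (3x3 intrinsics, pixels), "R" (3x3) and "t" (3): a world point X has camera coordinates R X + t. Camera axes: x right, y down, z forward; pixel columns grow to the right and rows downward; lengths in m; the calibration is good to about 2 mm. A picture is of the moment at which its call begins. There is no depth.
- ctrl.close_job(): hands the job in, once; it reports no verdict.
The state is a dict: "clock": time; "q": joint angles; "dq": joint speeds; "tau": joint torques, N m; "tool_pos": TCP position; "ee_rot": TCP orientation; "wrist_force": force on the tool from outside, world axes, zero at the start; "torque": the same for the moment, N m; "width": opening from 0.0 (shut) to 1.0 (fully open).
Only numpy, scipy, OpenCV 4.12 (cv2) and the standard library are available. Lean on these libraries where they do the work, as an engineer would, in place of code of your own. Each camera call takes 0.05 s, during which the arm holds its last target. There are 200 camera calls.

## Working session

There is one attempt and no reset: what is moved stays moved. The work goes in short steps, Python scripts to look and compute and a shell command to move; the robot and the scene stay as the last step left them, time stands still between calls to the robot, and variables do not carry over. Pictures are saved under pics/ and viewed, about 8 in all and at most 12, crops included, and the job is handed in when it is done.

```bash
mkdir -p pics
python3 - <<'E'
from plant import ctrl
import cv2,numpy as np
s=ctrl.read_state()
print(s['clock'],s['tool_pos'],np.round(s['ee_rot'],3).tolist(),s['width'])
for n in("top","side"):
    f=ctrl.grab_frame(n);cv2.imwrite(f'pics/{n}0.png',f['frame'][:,:,::-1]);np.savez(f'pics/{n}0.npz',**f)
    print(n,f['mtx'].tolist(),np.round(-f['R'].T@f['t'],3),np.round(f['R'],2).tolist())
E
```

```text
0.0 [ 0.18136863 -0.59747615  0.25690909] [[0.957, 0.291, -0.001], [0.291, -0.957, 0.002], [-0.0, -0.002, -1.0]] 0.998438872077872
top [[515.1448508013959, 0.0, 324.81125699897285], [0.0, 515.1448508013959, 241.51093264080868], [0.0, 0.0, 1.0]] [0.503 0.071 0.94 ] [[-0.02, -1.0, 0.01], [-1.0, 0.02, -0.04], [0.04, -0.01, -1.0]]
side [[435.35524015319476, 0.0, 319.22292092172654], [0.0, 435.35524015319476, 237.49904521969117], [0.0, 0.0, 1.0]] [0.248 0.734 0.505] [[-0.91, -0.42, 0.01], [-0.21, 0.45, -0.87], [0.36, -0.79, -0.5]]
```

View pics/top0.png

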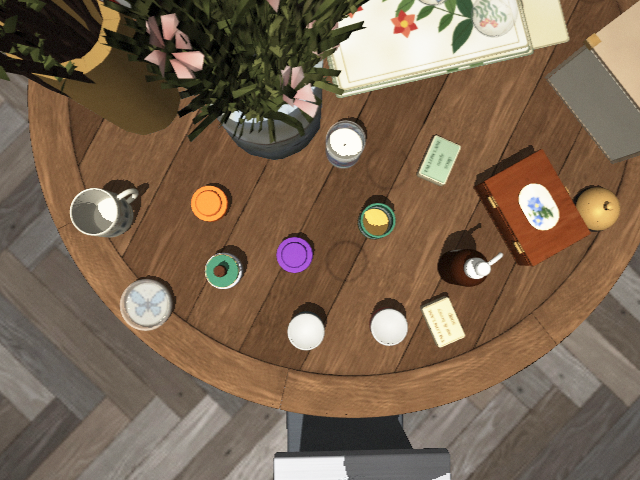

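View pics/side0.png

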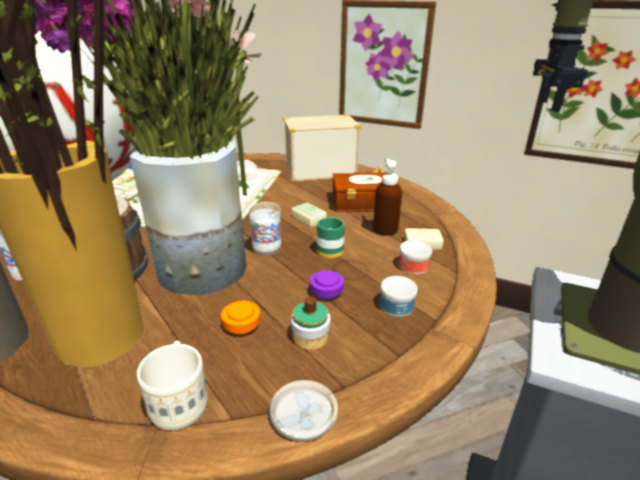

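Top view: the stack (green cap with a dark knob over a pale metal band) is at about (223,271), and the green caddy with its open mouth is at (377,220). The look-alikes are orange at (209,203) and purple at (294,255). Only (223,271) has the outer lid, metal band and wooden ring, so that is the one meant. In the side view it is at (311,323) and the caddy at (330,237).

```bash
cat > h.py <<'E'
import numpy as np,cv2
def ray(f,u,v,z):
    C=-f['R'].T@f['t']; d=f['R'].T@np.linalg.inv(f['mtx'])@[u,v,1]
    return C+d*(z-C[2])/d[2]
def tri(obs):
    A=np.zeros((3,3));b=np.zeros(3)
    for f,u,v in obs:
        C=-f['R'].T@f['t'];d=f['R'].T@np.linalg.inv(f['mtx'])@[u,v,1];d/=np.linalg.norm(d)
        P=np.eye(3)-np.outer(d,d);A+=P;b+=P@C
    return np.linalg.solve(A,b)
def proj(f,X):
    p=f['mtx']@(f['R']@np.asarray(X)+f['t']);return p[:2]/p[2]
def blobs(im,lo,hi,box,amin=40):
    x0,y0,x1,y1=box
    hsv=cv2.cvtColor(im,cv2.COLOR_RGB2HSV)
    m=np.zeros(im.shape[:2],np.uint8);m[y0:y1,x0:x1]=cv2.inRange(hsv,lo,hi)[y0:y1,x0:x1]
    cs=cv2.findContours(m,cv2.RETR_EXTERNAL,cv2.CHAIN_APPROX_NONE)[0]
    return sorted([c for c in cs if cv2.contourArea(c)>amin],key=cv2.contourArea)[::-1]
E
python3 - <<'E'
from h import *
T=dict(np.load('pics/top0.npz'));S=dict(np.load('pics/side0.npz'))
G=((60,60,30),(95,255,255))
D=((0,60,10),(15,255,110))
for name,box,z in(("cap",(195,245,250,300),.054),("caddy",(350,195,405,245),.070)):
    for c in blobs(T['frame'],*G,box)[:2]:
        c=cv2.convexHull(c);e=cv2.fitEllipse(c);(cx,cy),r=cv2.minEnclosingCircle(c)
        d=np.linalg.norm(ray(T,cx-r,cy,z)-ray(T,cx+r,cy,z))
        print(name,np.round(e[0],1),np.round(e[1],1),(round(cx,1),round(cy,1),round(r,1)),'xyz',ray(T,*e[0],z).round(4),ray(T,cx,cy,z).round(4),'diam',d.round(4), 'side pred',proj(S,ray(T,*e[0],z)).round(1))
for f,box in((T,(210,258,235,284)),(S,(300,292,322,318))):
    for c in blobs(f['frame'],*D,box,10)[:2]: print('knob',cv2.boundingRect(c),cv2.minEnclosingCircle(c), cv2.contourArea(c))
a=cv2.resize(T['frame'][170:310,180:420],None,fx=3.3,fy=3.3,interpolation=cv2.INTER_CUBIC)
b=cv2.resize(S['frame'][205:355,215:365],None,fx=3,fy=3,interpolation=cv2.INTER_CUBIC)
cv2.imwrite('pics/cr_t.png',a[:,:,::-1]);
cv2.imwrite('pics/cr_s.png',b[:,:,::-1])
E
```

```text
cap [221.7 270.5] [31.4 31.9] (221.7, 270.5, 16.1) xyz [0.4884 0.2355 0.054 ] [0.4884 0.2354 0.054 ] diam 0.055 side pred [310.4 310.6]
caddy [377.  220.3] [34.8 36.5] (377.0, 220.8, 18.5) xyz [ 0.568 -0.031  0.07 ] [ 0.5671 -0.031   0.07  ] diam 0.0629 side pred [330.5 222.7]
knob (216, 266, 10, 11) ((220.0625, 270.9375), 5.74534273147583) 26.5
knob (305, 302, 10, 10) ((309.0625, 306.0625), 5.74534273147583) 52.0
knob (308, 292, 14, 9) ((314.5, 296.0), 7.632268905639648) 24.0
```

View pics/cr_t.png

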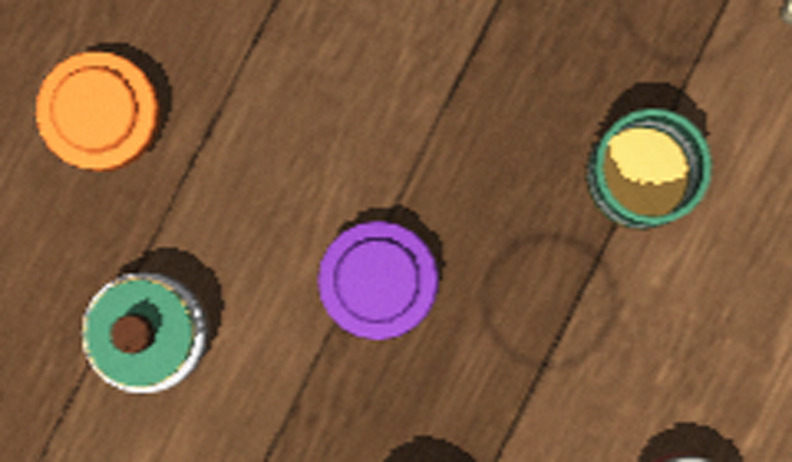

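View pics/cr_s.png

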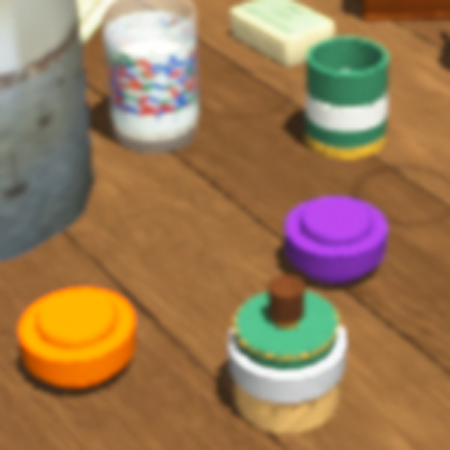

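The crops confirm it. The stack is the green cap with brown knob on a silver band and pale ring, crop (140,333), which is top (222,271). The caddy's bright rim is centred near crop (654,166), which is top (378,220). I'll refine the caddy rim and check the bottle's height while making the first clear move.

```bash
python3 - <<'E'
from h import *
T=dict(np.load('pics/top0.npz'));S=dict(np.load('pics/side0.npz'))
print('bottle pump',tri([(T,480,268),(S,390,162)]).round(3))
# caddy rim: inner edge of bright green ring + outer
for lo in (90,110,125,140):
    hsv=cv2.cvtColor(T['frame'],cv2.COLOR_RGB2HSV)
    m=cv2.inRange(hsv,(60,60,lo),(95,255,255));n=np.zeros_like(m);n[195:245,350:405]=m[195:245,350:405]
    p=cv2.findNonZero(cv2.morphologyEx(n,cv2.MORPH_OPEN,np.ones((2,2),np.uint8)))
    if p is None: continue
    e=cv2.fitEllipse(cv2.convexHull(p));c=cv2.minEnclosingCircle(p)
    print(lo,len(p),np.round(e[0],1),np.round(e[1],1),ray(T,*e[0],.07).round(4),c)
# white band outline together with cap
m=cv2.inRange(hsv,(0,0,150),(179,60,255))|cv2.inRange(hsv,(60,60,30),(95,255,255));n=np.zeros_like(m);n[245:297,200:246]=m[245:297,200:246]
p=cv2.findNonZero(n);e=cv2.fitEllipse(cv2.convexHull(p));print('band',np.round(e[0],1),np.round(e[1],1),ray(T,*e[0],.042).round(4))
print('knobtop',ray(T,219.9,271.1,.078).round(4), 'side knob tri',tri([(T,219.9,271.1),(S,310.5,300)]).round(4))
# side: caddy rim top ellipse prediction check
for X in ([.568,-.031,.07],[.566,-.034,.07],[.566,-.034,0]): print(proj(S,X).round(1))
for c in blobs(S['frame'],(60,60,20),(95,255,255),(300,205,365,270)): print('side green',cv2.boundingRect(c))
E
python3 -m jog '[[0,1,0,0,-1],[0,1,0,0,-1],[0,1,0,0,-1],[0,1,0,0,-1],[0,1,0,0,-0.67],[0,1,0,0,0],[0,1,0,0,0],[0,1,0,0,0],[0,1,0,0,0],[0,1,0,0,0],[0,1,0,0,0],[0,1,0,0,0],[0,1,0,0,0],[0,1,0,0,0],[0,1,0,0,0],[0,1,0,0,0],[0,1,0,0,0]]' 20
```

```text
bottle pump [ 0.486 -0.171  0.174]
90 220 [378.5 221. ] [34.5 35.1] [ 0.5669 -0.0335  0.07  ] ((378.5, 221.0), 17.614013671875)
110 191 [378.5 221. ] [34.5 34.8] [ 0.5668 -0.0336  0.07  ] ((378.5645751953125, 220.96688842773438), 17.485157012939453)
125 152 [378.6 221. ] [34.1 34.3] [ 0.5667 -0.0337  0.07  ] ((378.56353759765625, 221.01229858398438), 17.305389404296875)
140 82 [378.6 221.1] [33.7 34.3] [ 0.5667 -0.0337  0.07  ] ((378.64544677734375, 221.1036376953125), 17.182706832885742)
band [222.6 271. ] [34.9 37. ] [0.4874 0.2363 0.042 ]
knobtop [0.4879 0.2341 0.078 ] side knob tri [0.4881 0.2348 0.0751]
[330.5 222.7]
[331.9 222.3]
[331.3 250. ]
side green (318, 218, 26, 22)
side green (317, 246, 26, 8)
clock: 2.22
tool_pos: [0.5027, -0.3254, 0.2575]
ee_rot: [[0.708, 0.706, -0.001], [0.706, -0.708, 0.0], [-0.0, -0.0, -1.0]]
wrist_force: [-0.1, 0.6, 0.3]
width: 1.002
```

```bash
python3 -m jog '[[0,0.91,-0.96,0,0],[0,0.91,-0.96,0,0],[0,0.91,-0.96,0,0],[0,0.91,-0.96,0,0],[0,0.91,-0.96,0,0],[0,0.91,-0.96,0,0],[0,0.91,-0.96,0,0],[0,0.91,-0.96,0,0],[0,0.91,-0.96,0,0],[0,0.91,-0.96,0,0],[0,0.91,-0.96,0,0],[0,0.91,-0.96,0,0],[0,0.91,-0.96,0,0],[0,0.91,-0.96,0,0],[0,0.91,-0.96,0,0],[0,0.91,-0.96,0,0],[0,0.88,-0.93,0,0],[0,0,0,1,0],[0,0,0,1,0],[0,0,0,0,0]]'
python3 - <<'E'
from plant import ctrl
from h import *
f=ctrl.grab_frame("wrist");cv2.imwrite('pics/w1.png',f['frame'][:,:,::-1]);np.savez('pics/w1.npz',**f)
print(proj(f,[.488,.2355,.054]),np.round(-f['R'].T@f['t'],3),ctrl.read_state()['tool_pos'])
for c in blobs(f['frame'],(60,60,30),(95,255,255),(0,0,640,480),500)[:3]:
    e=cv2.fitEllipse(cv2.convexHull(c));print(np.round(e[0],1),np.round(e[1],1),ray(f,*e[0],.054).round(4))
E
```

```text
clock: 4.72
tool_pos: [0.4867, 0.2339, 0.2063]
ee_rot: [[0.708, 0.707, -0.004], [0.707, -0.708, -0.002], [-0.004, -0.001, -1.0]]
wrist_force: [-0.7, -0.1, -0.1]
width: 0.999
[323.35792355 223.82788342] [0.541 0.287 0.333] [0.48753333 0.23432282 0.20738906]
[321.9 222.2] [66.4 68.8] [0.4881 0.2372 0.054 ]
```

View pics/w1.png

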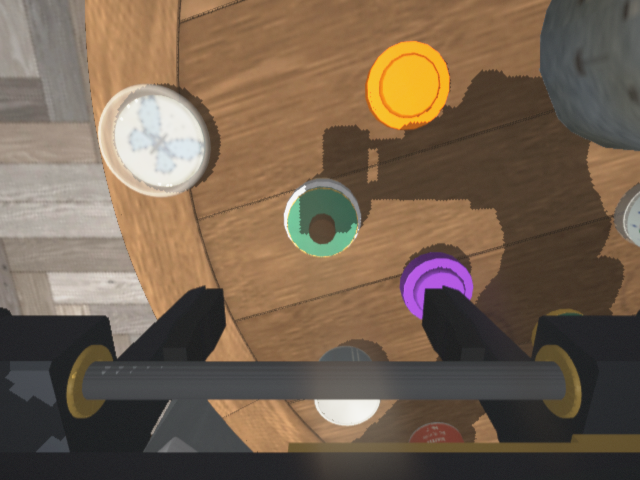

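The wrist view shows the stack at (322,222) between the open jaws, on the jaw centre line (about 323). It agrees with the top view to about 2 mm. Descending now.

```bash
python3 -m jog '[[0,0.06,-0.03,1,0],[0,0,0,1,0],[0,0,0,1,0],[0,0,0,1,0],[0,0,0,1,0],[0,0,0,0.6,0],[0,0,0,0.4,0],[0,0,0,0.3,0],[0,0,0,0.1,0],[0,0,0,0,0]]'
```

```text
clock: 6.02
tool_pos: [0.4889, 0.2361, 0.0479]
ee_rot: [[0.708, 0.706, 0.0], [0.706, -0.708, 0.0], [0.0, 0.0, -1.0]]
wrist_force: [0.2, -0.1, -0.1]
width: 1.0
```

```bash
python3 -m jog '[[0.2,0,0,0,0],[0.3,0,0,0,0],[0.5,0,0,0,0],[0.6,0,0,0,0],[0.6,0,0,0,0],[0.6,0,0,0,0]]' 20
```

```text
clock: 6.78
tool_pos: [0.4887, 0.2362, 0.0479]
ee_rot: [[0.708, 0.706, 0.0], [0.706, -0.708, 0.0], [0.0, -0.0, -1.0]]
wrist_force: [-0.2, -0.6, 4.0]
width: 0.721
```

```bash
python3 -m jog '[[0.6,0,0,-0.1,0],[0.6,0,0,-0.2,0],[0.6,0,0,-0.3,0],[0.6,0,0,-0.5,0],[0.6,0,0,-0.7,0],[0.6,0,0,-0.8,0],[0.6,0,0,-0.6,0],[0.6,0,0,-0.5,0],[0.6,0,0,-0.3,0],[0.6,0,0,-0.1,0],[0.6,0,0,0,0]]'
python3 - <<'E'
from plant import ctrl
from h import *
p=ctrl.read_state()['tool_pos']; dz=p[2]-.0479
for n in("wrist","top","side"):
    f=ctrl.grab_frame(n);cv2.imwrite(f'pics/{n}2.png',f['frame'][:,:,::-1]);np.savez(f'pics/{n}2.npz',**f)
    c0=proj(f,[p[0],p[1],.054+dz]);b=[int(v) for v in(max(0,c0[0]-60),max(0,c0[1]-60),c0[0]+60,c0[1]+60)]
    print(n,'pred cap',c0.round(1))
    for c in blobs(f['frame'],(60,60,30),(95,255,255),b,100)[:2]:
        e=cv2.fitEllipse(cv2.convexHull(c));X=ray(f,*e[0],.054+dz);print(np.round(e[0],1),np.round(e[1],1),X.round(4),'off',(X-p)[:2].round(4))
E
cd pics
python3 - <<'E'
import cv2,numpy as np
a=cv2.imread('wrist2.png');b=cv2.imread('side2.png')
cv2.imwrite('c2.png',np.hstack([cv2.resize(a[120:480,100:540],(440,360)),cv2.resize(b[180:360,220:400],(360,360),interpolation=cv2.INTER_CUBIC)]))
E
```

```text
clock: 8.15
tool_pos: [0.4885, 0.2359, 0.15]
ee_rot: [[0.708, 0.706, -0.0], [0.706, -0.708, -0.0], [-0.0, -0.0, -1.0]]
wrist_force: [0.2, 0.2, -2.4]
width: 0.714
wrist pred cap [323.1 336.3]
[324.1 326.6] [113.  141.4] [0.4917 0.2386 0.1561] off [0.0032 0.0026]
top pred cap [208.9 271.8]
side pred cap [309.9 257.3]
[298.9 259. ] [11.6 17.3] [0.5013 0.2472 0.1561] off [0.0128 0.0112]
```

View pics/c2.png

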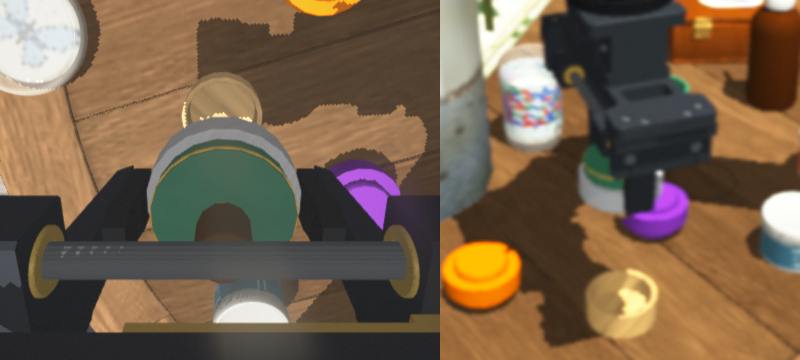

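The stack is held level and both lids came up together; the ring stays empty behind. Next I'll check the along-finger offset of the band from the near-edge rows in the wrist image.

Run:
```python
from h import *
f=dict(np.load('pics/wrist2.npz'));p=np.array([.4885,.2359,.15]);dz=p[2]-.0479
ux=np.array([.7071,.7071]);a=np.linspace(0,2*np.pi,361)
def top(r,z,o):
    P=[proj(f,[*(p[:2]+ux*o+r*np.array([np.cos(t),np.sin(t)])),z+dz]) for t in a];P=np.array(P);i=P[:,1].argmin();return P[i].round(1),P[:,0].min().round(1),P[:,0].max().round(1)
for o in(-.003,0,.003):
    print(o,'bandlow',top(.032,.024,o),'bandtop',top(.032,.042,o),'caprim',top(.028,.042,o),'captop',top(.028,.054,o))
for v in range(226,282,2): print(v,f['frame'][v,324],end='; ')
```

```text
-0.003 bandlow (array([323. , 239.9]), np.float64(253.5), np.float64(392.9)) bandtop (array([323. , 253.6]), np.float64(245.4), np.float64(400.9)) caprim (array([323. , 263.3]), np.float64(255.2), np.float64(391.1)) captop (array([322.9, 275.2]), np.float64(249.5), np.float64(396.7))
0 bandlow (array([323. , 233.2]), np.float64(253.1), np.float64(393.3)) bandtop (array([322.9, 246.2]), np.float64(245.0), np.float64(401.3)) caprim (array([323., 256.]), np.float64(254.8), np.float64(391.5)) captop (array([322.9, 267.4]), np.float64(249.0), np.float64(397.2))
0.003 bandlow (array([323. , 226.5]), np.float64(252.7), np.float64(393.6)) bandtop (array([322.9, 238.8]), np.float64(244.5), np.float64(401.8)) caprim (array([322.9, 248.7]), np.float64(254.3), np.float64(391.9)) captop (array([322.9, 259.5]), np.float64(248.5), np.float64(397.6))
226 [151 125  90]; 228 [149 123  89]; 230 [150 124  91]; 232 [186 152 109]; 234 [246 234 172]; 236 [233 207 153]; 238 [121 118 114]; 240 [118 116 113]; 242 [117 115 112]; 244 [119 116 115]; 246 [116 114 112]; 248 [121 119 118]; 250 [146 144 145]; 252 [145 143 143]; 254 [146 144 143]; 256 [144 143 143]; 258 [142 142 140]; 260 [79 93 80]; 262 [71 87 72]; 264 [75 88 73]; 266 [121 105  67]; 268 [139 120  73]; 270 [77 98 79]; 272 [ 79 106  86]; 274 [ 78 104  85]; 276 [ 77 104  85]; 278 [ 76 103  85]; 280 [ 76 103  84];
```

```bash
python3 -m jog '[[0.6,-0.3,0.38,-0.5,0],[0.6,-0.55,0.7,-0.5,0],[0.6,-0.55,0.7,-0.5,0],[0.6,-0.55,0.7,-0.5,0],[0.6,-0.55,0.7,0,0],[0.6,-0.55,0.7,0,0],[0.6,-0.55,0.7,0,0],[0.6,-0.55,0.7,0,0],[0.6,-0.55,0.7,0,0],[0.6,-0.55,0.7,0,0],[0.6,-0.55,0.7,0,0],[0.6,-0.55,0.7,0,0],[0.6,-0.55,0.7,0,0],[0.6,-0.55,0.7,0,0],[0.6,-0.3,0.38,0,0],[0.6,0,0,0,0],[0.6,0,0,0,0]]'
python3 - <<'E'
from plant import ctrl
from h import *
p=ctrl.read_state()['tool_pos'];print(p)
for n in ("wrist",):
    f=ctrl.grab_frame(n);cv2.imwrite(f'pics/{n}3.png',f['frame'][:,:,::-1]);np.savez(f'pics/{n}3.npz',**f)
    c0=proj(f,[.5667,-.0336,.07]);b=[int(v) for v in(max(0,c0[0]-75),max(0,c0[1]-75),c0[0]+75,c0[1]+75)]
    print(n,'pred',c0.round(1))
    for lo in(40,70,110):
      for c in blobs(f['frame'],(60,60,lo),(95,255,255),b,100)[:2]:
        e=cv2.fitEllipse(cv2.convexHull(c));X=ray(f,*e[0],.07);print(lo,np.round(e[0],1),np.round(e[1],1),X.round(4))
E
```

```text
clock: 10.42
tool_pos: [0.5254, -0.0743, 0.2004]
ee_rot: [[0.707, 0.707, 0.0], [0.707, -0.707, 0.001], [0.001, -0.0, -1.0]]
wrist_force: [-0.5, -0.6, -1.8]
width: 0.721
[ 0.52543393 -0.07431238  0.20038309]
wrist pred [323.9 154.3]
40 [323.3 148.8] [85.8 87.5] [ 0.569  -0.0307  0.07  ]
70 [323.3 148.8] [85.8 87.5] [ 0.569  -0.0307  0.07  ]
110 [323.2 148.6] [85.6 87.2] [ 0.569  -0.0305  0.07  ]
```

View pics/wrist3.png

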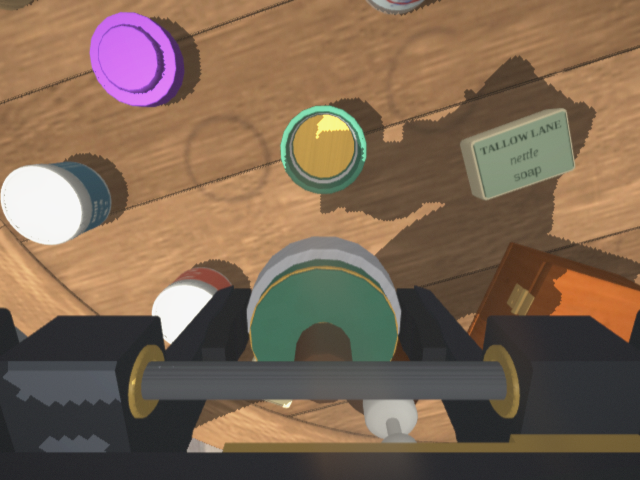

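The wrist view shows the caddy rim at (323,149) with the held stack below it at (323,310). The wrist estimate lies about 4 mm further along tool x than the top one, which is more than the plug's play. I'll close in and measure the band and the rim in one near view, with the side view as a tie-break.

```bash
python3 -m jog '[[0.6,0.25,0,0.5,0],[0.6,0.25,0,0.6,0],[0.6,0.25,0,0.6,0],[0.6,0.25,0,0.6,0],[0.6,0,0,0.5,0],[0.6,0,0,0.3,0],[0.6,0,0,0.1,0],[0.6,0,0,0,0],[0.6,0,0,0,0]]'
python3 - <<'E'
from plant import ctrl
from h import *
S=dict(np.load('pics/side0.npz'))
p=ctrl.read_state()['tool_pos'];print(p)
f=ctrl.grab_frame("wrist");cv2.imwrite('pics/w4.png',f['frame'][:,:,::-1]);np.savez('pics/w4.npz',**f)
s=ctrl.grab_frame("side");cv2.imwrite('pics/s4.png',s['frame'][:,:,::-1])
# side rim: extremes of green per row
hsv=cv2.cvtColor(S['frame'],cv2.COLOR_RGB2HSV);m=cv2.inRange(hsv,(55,50,20),(98,255,255))
for v in range(217,240,2):
    c=np.where(m[v,300:365])[0]
    if len(c):print(v,c.min()+300,c.max()+300,end=' | ')
print()
for X in([.5667,-.0336],[.569,-.0306]):
  for z in(.07,.05):print(X,z,[proj(S,[X[0]+.03*np.cos(t),X[1]+.03*np.sin(t),z]).round(1).tolist() for t in(np.arctan2(-.42,-.91),np.arctan2(.42,.91))])
print('rim pred top est',proj(f,[.5667,-.0336,.07]).round(1))
for v in range(60,250,3): print(v,f['frame'][v,323].tolist(),end=';')
E
```

```text
clock: 11.6
tool_pos: [0.5435, -0.0579, 0.1207]
ee_rot: [[0.708, 0.706, 0.001], [0.706, -0.708, -0.0], [0.001, 0.001, -1.0]]
wrist_force: [-0.5, 0.3, -1.5]
width: 0.717
[ 0.54350894 -0.05785631  0.12067157]
217 330 331 | 219 321 339 | 221 318 342 | 223 317 343 | 225 317 343 | 227 318 343 | 229 318 343 | 231 318 343 | 233 318 343 | 235 318 342 | 237 319 341 | 239 325 338 | 
[0.5667, -0.0336] 0.07 [[345.5, 222.3], [317.6, 222.2]]
[0.5667, -0.0336] 0.05 [[345.1, 230.5], [317.6, 230.4]]
[0.569, -0.0306] 0.07 [[344.0, 222.7], [316.0, 222.6]]
[0.569, -0.0306] 0.05 [[343.6, 230.9], [316.0, 230.8]]
rim pred top est [321.5 215.4]
60 [152, 114, 80];63 [157, 118, 83];66 [155, 115, 80];69 [159, 119, 82];72 [166, 126, 89];75 [170, 128, 89];78 [169, 128, 88];81 [163, 123, 85];84 [163, 124, 86];87 [163, 122, 86];90 [161, 119, 82];93 [161, 118, 83];96 [163, 121, 85];99 [165, 125, 87];102 [166, 126, 90];105 [168, 125, 88];108 [165, 123, 86];111 [161, 120, 83];114 [159, 116, 83];117 [160, 117, 83];120 [163, 119, 83];123 [162, 120, 83];126 [167, 125, 86];129 [177, 135, 95];132 [174, 130, 90];135 [166, 123, 86];138 [96, 75, 57];141 [88, 68, 52];144 [100, 98, 69];147 [116, 129, 119];150 [89, 146, 116];153 [137, 228, 186];156 [136, 227, 186];159 [186, 154, 84];162 [196, 156, 79];165 [196, 156, 79];168 [196, 158, 81];171 [194, 156, 78];174 [196, 156, 79];177 [197, 158, 81];180 [196, 158, 80];183 [196, 157, 80];186 [195, 155, 80];189 [195, 157, 80];192 [197, 158, 81];195 [195, 157, 81];198 [195, 156, 79];201 [194, 155, 80];204 [193, 155, 80];207 [192, 153, 79];210 [193, 156, 81];213 [194, 155, 82];216 [193, 156, 83];219 [191, 154, 81];222 [188, 152, 81];225 [187, 151, 81];228 [163, 138, 81];231 [78, 98, 80];234 [85, 103, 86];237 [137, 135, 133];240 [137, 136, 134];243 [135, 134, 132];246 [134, 133, 130];249 [154, 154, 153];
```

View pics/w4.png

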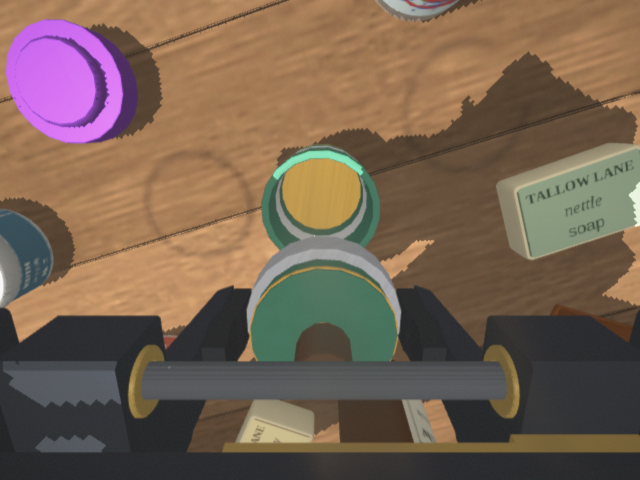

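Run:
```python
from h import *
from scipy.optimize import brentq
f=dict(np.load('pics/w4.npz'));p=np.array([.5435,-.0579,.1207]);dz=p[2]-.0479
ux=np.array([.7071,.7071]);a=np.linspace(0,2*np.pi,361)
def circ(r,z,o,y=0):
    c=p[:2]+ux*o+np.array([.7071,-.7071])*y
    return np.array([proj(f,[*(c+r*np.array([np.cos(t),np.sin(t)])),z]) for t in a])
sol=lambda r,z,row:brentq(lambda o:circ(r,z,o)[:,1].min()-row,-.1,.1)
im=f['frame'].astype(int)
for col in(321,324): print([ (v,im[v,col].tolist()) for v in range(145,161)])
print('rim outer',[round(sol(.03,.07,r),4) for r in(149.5,150.5,151.5)],'rim inner',[round(sol(.026,.07,r),4) for r in(157.5,158.5)])
print('bandlow',[round(sol(.032,.024+dz,r),4) for r in(235.5,236.5)],'bandtop',round(sol(.032,.042+dz,248.5),4))
hsv=cv2.cvtColor(f['frame'],cv2.COLOR_RGB2HSV);m=cv2.inRange(hsv,(55,50,20),(98,255,255))
for v in range(185,235,6):
    c=np.where(m[v,240:400])[0];print(v,c.min()+240,c.max()+240,end=' | ')
o=sol(.03,.07,150.5);P=circ(.03,.07,o);print('\npred',P.min(0).round(1),P.max(0).round(1),'widest row',P[P[:,0].argmin()].round(1),'top est off',((np.array([.5667,-.0336])-p[:2])@ux).round(4))
```

```text
[(145, [101, 112, 95]), (146, [139, 144, 137]), (147, [116, 129, 119]), (148, [78, 105, 88]), (149, [70, 104, 83]), (150, [88, 142, 112]), (151, [123, 212, 167]), (152, [137, 227, 187]), (153, [138, 228, 188]), (154, [137, 228, 187]), (155, [138, 228, 187]), (156, [136, 226, 185]), (157, [134, 221, 177]), (158, [139, 170, 123]), (159, [180, 153, 83]), (160, [197, 158, 79])]
[(145, [113, 123, 108]), (146, [143, 147, 140]), (147, [115, 129, 118]), (148, [77, 104, 88]), (149, [68, 106, 85]), (150, [96, 160, 125]), (151, [125, 215, 170]), (152, [136, 227, 186]), (153, [138, 228, 187]), (154, [139, 229, 188]), (155, [139, 228, 188]), (156, [136, 226, 185]), (157, [133, 217, 171]), (158, [158, 172, 119]), (159, [187, 155, 84]), (160, [195, 156, 79])]
rim outer [0.0357, 0.0352, 0.0347] rim inner [0.0359, 0.0355]
bandlow [-0.001, -0.0015] bandtop -0.0009
185 266 374 | 191 265 376 | 197 263 378 | 203 262 379 | 209 262 379 | 215 262 379 | 221 263 378 | 227 265 376 | 233 268 374 | 
pred [262.9 150.5] [383.2 268.3] widest row [262.9 209.3] top est off 0.0336
```

The near-view relation is caddy 36 mm ahead of the band and 1 mm to −y. The top estimate gives 34 mm and −0.8 mm, so I'll use 35.7 mm and −1.2 mm. I'll move above the mouth, then lower in small steps while watching the force.

```bash
python3 -m jog '[[0.6,0.2,-0.05,0,0],[0.6,0.3,0,0,0],[0.6,0.4,0,0,0],[0.6,0.3,0,0,0],[0.6,0.2,0,0,0],[0.6,0.03,0,0,0],[0.6,0,0,0.2,0],[0.6,0,0,0.2,0],[0.6,0,0,0.1,0],[0.6,0,0,0.1,0],[0.6,0,0,0,0]]'; python3 -m jog '[[0.6,0,0,0.06,0],[0.6,0,0,0.06,0],[0.6,0,0,0.06,0],[0.6,0,0,0,0]]'
```

```text
clock: 13.08
tool_pos: [0.5675, -0.0316, 0.105]
ee_rot: [[0.708, 0.706, -0.0], [0.706, -0.708, -0.0], [-0.0, -0.0, -1.0]]
wrist_force: [-0.2, 0.6, -2.4]
width: 0.718
clock: 13.58
tool_pos: [0.5676, -0.0316, 0.1006]
ee_rot: [[0.708, 0.706, -0.0], [0.706, -0.708, -0.0], [-0.0, -0.0, -1.0]]
wrist_force: [0.1, -0.1, -1.9]
width: 0.721
```

The plug is 5 mm into the mouth with no contact force. Lowering on.

```bash
python3 -m jog '[[0.6,0,0,0.06,0],[0.6,0,0,0.06,0],[0.6,0,0,0.05,0],[0.6,0,0,0.04,0],[0.6,0,0,0,0]]'; python3 -m jog '[[0.6,0,0,0.03,0],[0.6,0,0,0.02,0],[0.6,0,0,0,0]]'
```

```text
clock: 14.2
tool_pos: [0.5676, -0.0316, 0.0954]
ee_rot: [[0.708, 0.706, -0.0], [0.706, -0.708, -0.0], [-0.0, -0.0, -1.0]]
wrist_force: [-0.8, 1.0, -1.9]
width: 0.722
clock: 14.58
tool_pos: [0.5676, -0.0316, 0.0942]
ee_rot: [[0.708, 0.706, -0.0], [0.706, -0.708, -0.0], [-0.0, 0.0, -1.0]]
wrist_force: [-0.5, -0.1, -1.0]
width: 0.719
```

```bash
python3 -m jog '[[0.6,0,0,0.02,0],[0.6,0,0,0,0]]';python3 -m jog '[[0.6,0,0,0.02,0],[0.6,0,0,0,0]]'
```

```text
clock: 14.82
tool_pos: [0.5677, -0.0316, 0.0939]
ee_rot: [[0.708, 0.706, 0.0], [0.706, -0.708, -0.0], [0.0, 0.0, -1.0]]
wrist_force: [-0.7, 0.4, 0.6]
width: 0.721
clock: 15.08
tool_pos: [0.5677, -0.0316, 0.0939]
ee_rot: [[0.708, 0.706, 0.0], [0.706, -0.708, -0.0], [0.0, 0.0, -1.0]]
wrist_force: [-2.0, 0.3, 4.8]
width: 0.72
```

Contact at z = 0.0939, exactly the predicted seated height. Releasing slowly.

```bash
python3 -m jog '[[0.26,0,0,-0.01,0],[0.24,0,0,0,0],[0.22,0,0,0,0],[0.18,0,0,0,0],[0.12,0,0,0,0],[0.06,0,0,0,0],[0,0,0,0,0],[0,0,0,0,0]]'
python3 -m jog '[[0,0,0,-0.3,0],[0,0,0,-0.7,0],[0,0,0,-1,0],[0,0,0,-1,0],[0,0,0,-0.6,0],[0,0,0,-0.2,0],[0,0,0,0,0]]'
python3 - <<'E'
from plant import ctrl
from h import *
p=ctrl.read_state()['tool_pos'];print(p)
for n in("wrist","side"):
    f=ctrl.grab_frame(n);cv2.imwrite(f'pics/{n}5.png',f['frame'][:,:,::-1]);np.savez(f'pics/{n}5.npz',**f)
    c0=proj(f,[*p[:2],.1]);b=[int(v) for v in(max(0,c0[0]-75),max(0,c0[1]-75),c0[0]+75,c0[1]+75)]
    for c in blobs(f['frame'],(60,60,30),(95,255,255),b,100)[:2]:
        e=cv2.fitEllipse(cv2.convexHull(c));X=ray(f,*e[0],.1);print(n,np.round(e[0],1),np.round(e[1],1),(X-p).round(4))
a=cv2.imread('pics/wrist5.png');b=cv2.imread('pics/side5.png')
cv2.imwrite('pics/c5.png',np.hstack([a[120:480,100:540],cv2.resize(b[150:270,270:390],(360,360),interpolation=cv2.INTER_CUBIC)]))
E
```

```text
clock: 16.08
tool_pos: [0.5676, -0.0316, 0.0935]
ee_rot: [[0.708, 0.706, -0.0], [0.706, -0.708, -0.0], [-0.0, 0.0, -1.0]]
wrist_force: [-0.2, 0.6, 0.3]
width: 1.003
clock: 16.95
tool_pos: [0.5676, -0.0316, 0.1885]
ee_rot: [[0.708, 0.706, 0.0], [0.706, -0.708, -0.0], [-0.0, 0.0, -1.0]]
wrist_force: [-0.6, 1.0, 0.4]
width: 0.997
[ 0.56755168 -0.03163527  0.18849745]
wrist [323.6 252.8] [82.3 87.1] [ 0.0005  0.0003 -0.0885]
side [330.2 231.4] [17.4 28. ] [-0.0353  0.0868 -0.0885]
side [331.2 210.3] [10.  24.3] [-0.0007  0.0013 -0.0885]
```

View pics/c5.png

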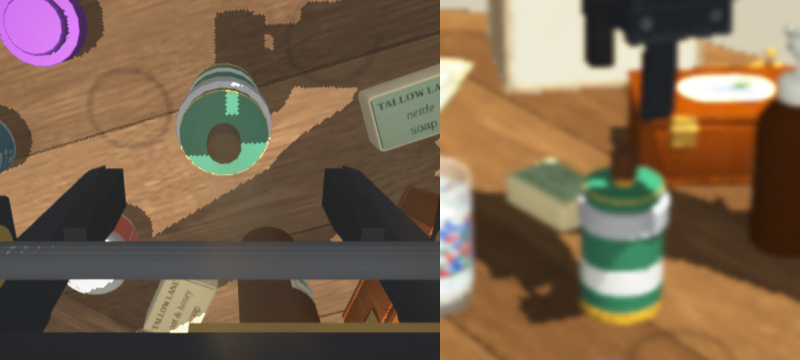

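Both views show the lids fully seated and level on the caddy, and the knob (323,264 in the wrist image) is centred between the jaws. Next I'll go to the knob with the fingertips about 4 mm above the cap.

```bash
python3 -m jog '[[0,0,0,0.5,0],[0,0,0,0.8,0],[0,0,0,0.7,0],[0,0,0,0.4,0],[0,0,0,0.2,0],[0,0,0,0,0]]' 12;  python3 -m jog '[[0.3,0,0,0,0],[0.5,0,0,0,0],[0.6,0,0,0,0],[0.66,0,0,0,0],[0.7,0,0,0,0],[0.73,0,0,0,0],[0.76,0,0,0,0],[0.79,0,0,0,0],[0.82,0,0,0,0],[0.9,0,0,0,0],[0.9,0,0,0,0],[0.9,0,0,0,0]]' 12
```

```text
clock: 17.8
tool_pos: [0.5676, -0.0316, 0.1232]
ee_rot: [[0.708, 0.706, -0.0], [0.706, -0.708, -0.0], [-0.0, -0.0, -1.0]]
wrist_force: [0.1, -0.0, -0.1]
width: 0.997
clock: 19.3
tool_pos: [0.5677, -0.0316, 0.1235]
ee_rot: [[0.708, 0.706, 0.0], [0.706, -0.708, -0.0], [-0.0, 0.0, -1.0]]
wrist_force: [2.4, 0.1, 0.9]
width: 0.223
```

```bash
python3 -m jog '[[0.9,0,0,-0.04,0],[0.9,0,0,-0.06,0],[0.9,0,0,-0.1,0],[0.9,0,0,-0.1,0],[0.9,0,0,-0.15,0],[0.9,0,0,-0.3,0],[0.9,0,0,-0.5,0],[0.9,0,0,-0.6,0],[0.9,0,0,-0.6,0],[0.9,0,0,-0.5,0],[0.9,0,0,-0.35,0],[0.9,0,0,-0.2,0],[0.9,0,0,-0.1,0],[0.9,0,0,0,0],[0.9,0,0,0,0]]'
python3 - <<'E'
from plant import ctrl
from h import *
s=ctrl.read_state();print(s['tool_pos'],s['width'],np.abs(s['dq']).max())
for n in("wrist","side"):
    f=ctrl.grab_frame(n);cv2.imwrite(f'pics/{n}6.png',f['frame'][:,:,::-1])
S=dict(np.load('pics/side0.npz'))
for nm,I in(('before',S['frame']),('after',f['frame'])):
    print(nm,[cv2.boundingRect(c) for c in blobs(I,(60,60,20),(95,255,255),(300,160,365,270))], [cv2.boundingRect(c) for c in blobs(I,(20,120,60),(30,255,255),(300,240,365,270),8)])
a=cv2.imread('pics/wrist6.png');b=cv2.imread('pics/side6.png')
cv2.imwrite('pics/c6.png',np.hstack([cv2.resize(a[60:480],(400,360)),cv2.resize(b[140:270,260:400],(388,360),interpolation=cv2.INTER_CUBIC)]))
E
```

```text
clock: 21.18
tool_pos: [0.5674, -0.0316, 0.2131]
ee_rot: [[0.708, 0.706, -0.001], [0.706, -0.708, -0.0], [-0.001, -0.0, -1.0]]
wrist_force: [0.2, -0.3, -1.0]
width: 0.223
[ 0.56744305 -0.03156865  0.21307621] 0.22279662400378195 0.0021613863462443535
before [(318, 218, 26, 22), (317, 246, 26, 8)] [(316, 249, 28, 9)]
after [(318, 227, 26, 13), (320, 167, 25, 9), (317, 246, 26, 8)] [(316, 249, 28, 9)]
```

View pics/c6.png

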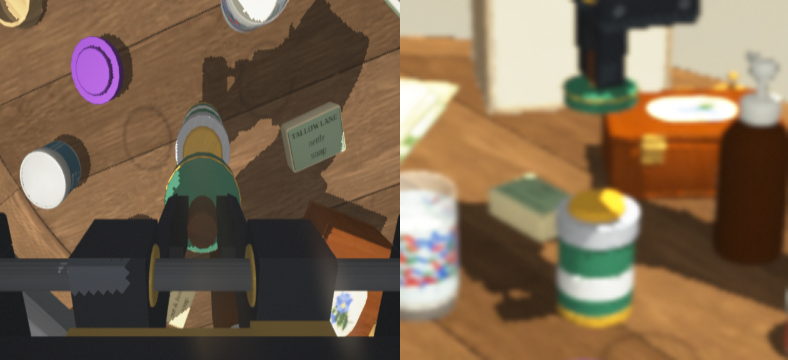

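The outer lid hangs level in the jaws at crop (600,92). The inner lid sits flush on the caddy at (597,215), and the caddy's side-view boxes match those from before the job. Handing in.

```bash
python3 -c "
from plant import ctrl
print(ctrl.close_job())"
```

```text
the job is handed in; nothing more can be done
None
```

The job is handed in, at about 21 s on the robot's clock. I carried both lids by the metal band as one stack, lowered them into the caddy's mouth and let go. Then I lifted the outer lid alone by its knob and finished holding it above the caddy.

**Seating:** The band met the rim at tool height 0.0939 m, the height I had predicted, with at most about 5 N. After release, the wrist and side views showed the lids level and flush.

**End state:**
- **Outer lid:** It looks level in the side view. Its lower edge is about 10.8 cm above the caddy's rim, 9 cm above where it sat. The grip was steady, with an opening of 19.6 mm on the 20 mm knob.
- **Caddy and inner lid:** The inner lid is still seated. The caddy's outline in the side view is unchanged from the start.
- **Other goods:** The end pictures showed nothing obviously disturbed. I did not measure the bystanders' positions before and after.

**Checks that disagreed:** The top and wrist cameras differed on the caddy's position by about 4 mm from farther away and about 2 mm close up. I settled it mainly with a near wrist view of the band and rim together. The plug then went in without touching until it seated.

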